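Set and clamp the sliding stop of a clay slab board

TASK

Slide the blue stop along its rail until its white pointer lines up with the red mark. Its quick-release clamp is set too loose: tighten the black adjuster nut until the red-handled cam lever first meets firm resistance midway, when it points straight along the rail, then swing the lever fully closed. Leave everything else on the bench alone.

Things in the scene. Friction and masses are not known exactly. Their poses are not given: they have to be found in the camera images.
- board: Plywood slab-cutting board fixed on the bench, 280 x 500 x 18 mm, with an aluminium rail (34 mm wide, top 34 mm above the bench) along its y axis. Origin: on the bench under the middle of the rail. y runs along the rail, z up, x away from the robot at yaw 0. The plywood spans x = -100 to +180 mm. All directions below are in this frame.
- mark_line (a point): Line of the red mark, a small red tab (4 mm thick along y) fixed on the white ruler strip on the board's -x side; point at the top of the edge facing the rail, 30 mm above the bench. Its y axis is along the rail. The mark is always on the +y side of the stop's starting place.
- pointer (a point): Tip of the white pointer on the -x side of the blue stop, in the middle of the stop's 160 mm length (y), 40 mm above the bench. Its y must match that of the mark.
- carriage (a joint): Travel of the blue stop along the rail, m: 0 at the -y end, 0.15 at the +y end. Friction about 14 N; pushing the nut or the stop's ends slides it.
- lever_hinge (a point): Vertical hinge axis of the cam lever on the stop, 57 mm to +y of the pointer, above the middle of the rail; the point is 80 mm above the bench. The lever swings level.
- lever (a joint): Cam lever angle, rad, counterclockwise from above: 0 open (to +x and +y), 1.0 midway, pointing straight along +y, 2.0 dead centre, 2.1 fully closed stop (to -x and +y). It stays where left until it bites, springs back from there up to dead centre, and stays shut past it. Cam lift = 12 mm x (cos(2.0 - angle) + 0.416).
- nut_grip (a point): Black round adjuster nut on the stop, 42 mm in diameter, 58 to 86 mm above the bench, vertical axis, 57 mm to -y of the pointer; the point is on its axis, 74 mm up. It turns in place, friction about 0.4 N m. Clockwise from above tightens: 1.5 mm nearer the cam per rad (the lever bites earlier). At the start 1.2 to 4 rad too loose; it can turn 3 rad past right.
- shoe: Hidden clamp shoe inside the stop, 4 x 16 x 6 mm, origin at the middle of the face that the cam presses. From where the lever bites it is sprung at about 33 N per mm of further cam lift; felt at the lever as that force x cam slope (up to about 8 N at the handle). About 180 N when closed if the lever bites at 1.0 rad.
- rib: Loose wooden rib, 70 x 35 x 6 mm, lying on the board; leave alone.
- spatula: Loose spatula, 280 mm, on the bench; leave alone.
- brush: Loose brush, 200 mm, on the bench; leave alone.
- batten: Loose wooden batten, 300 x 28 x 10 mm, on the bench; leave alone.
- bowl: Terracotta bowl, 120 mm wide, 50 mm high; leave alone.
- glaze_jar: Clear jar with yellow cap, 64 mm wide, 80 mm high; leave alone.
- brush_cup: Blue cup, 76 mm wide, 100 mm high; leave alone.
- lever_post (a point): Red upright handle at the lever's end, a cylinder 18 mm in diameter from 60 to 96 mm above the bench, 80 mm from the hinge axis; the point is on its axis, 80 mm up. The lever bar below it is 12 mm wide, 58 to 66 mm above the bench.

How it is judged (in metres and radians):
On the way:
1. the stop's pointer is at the red mark (y of pointer in the frame of mark_line between -0.005 and 0.005 m), for 0.2 s.
At the end, for the whole second after the job is handed in: The pointer is within 5 mm of the red mark along the rail, the lever is fully closed (above 1.98 rad), and the cam presses the shoe with 138 to 222 N, which is what a lever biting within about 7 degrees of straight along the rail gives (all of step 1 and value of joint lever above 1.98 rad and contact force between shoe and anything else between 138 and 222 N); the robot touches nothing.
It fails at once if a loose thing on the bench or board was moved by more than 30 mm (distance of any of rib, spatula, brush, batten, bowl, glaze_jar, brush_cup from where it was at the start of the episode above 0.03 m).
It also fails if it takes over 72 s, if anything falls off the work surface, if the arm or the gripper's body presses on something with over 40 N, if the wrist force passes 120 N, or if a joint passes its speed limit or range.

ROBOT

A 6-joint arm with a two-finger parallel gripper is mounted at the origin on the work surface. World frame = base frame: x ahead of the robot, y to its left, z up, the work surface at z = 0. Lengths are in m, angles in degrees, forces in N, time in s.
With the tool pointing down it reaches from about 0.35 to 0.875 m from the base axis. Payload 15.5 kg.
Tool frame: the origin (TCP) lies at the very end of the fingers, on their centre line; the grasp point (between the pads) lies 19 mm behind it; z points along the fingers, y is the line along which they close (so a half turn about z gives the same grasp; the last joint's range is limited). The gripper opens to 85 mm and grips with 20 to 120 N. Pads are 22 mm wide; open, the fingers measure 114 mm over their backs; the gripper's body (76 mm by 85 mm) begins 54 mm behind the grasp point. The pads swing forward as they close: fully open they stand 13 mm farther back than shut.
Start: joints at [-5.472, 28.281, 77.091, -0, 74.628, -5.472], TCP at [0.625, 0, 0.231] pointing down, gripper open.
Joint ranges: [-166.48, 166.48], [-47.26, 123.95], [12.59, 153.08], [-70.14, 250.14], [6.76, 159.57], [-176.63, 176.63]. Speed limits (degrees/s): [108.29, 108.29, 147.25, 172.46, 172.46, 172.46].

INTERFACE

Orientations are given as [roll, pitch, yaw] about the fixed x, y, z axes, in that order (R = Rz(yaw) Ry(pitch) Rx(roll)).
In Python, from station import telemetry, viewer, bot gives the robot as it stands.
- The arm moves only by the tool drive_tool, never from a script. Its argument "series" is a list of rows, each an object with "jaw": the closure, from 0 (fully open) to 1 (shut); "travel": the shift along the tool's x, y, z in m, a list of three; "rot": the turn, a rotation vector about the tool's x, y, z in rad, a list of three. A call has 1 to 20 rows; each row shifts and turns the commanded pose from where the row before left it, along the tool's axes as they then stand; what a row does not reach is not made up. A row lasts 1/12 s, in which the tool goes at most 41.7 mm and 7.16 degrees, less where a joint would pass 70% of its speed; a pose out of reach is approached as far as the arm can. A call is refused whole if a number of a shift passes 0.0417 or a number of a turn 0.125, either way. A call with a gripper value outside its range is refused whole. The fingers move at their own pace and stop on an object; "force" is the grip in N (left out, the last holds). Time passes only in rows, so rows that do not move let the fingers close. It gives the time, the measured TCP pose, the force, the opening and the grip force at its end, in the units of the state.
- telemetry.state(): the state, without advancing time (a new reading comes with each control period).
- viewer.grab_frame(name): name is "scene" or "side" or "wrist"; returns the picture (480x640x3 uint8, red, green, blue); there is no depth.
- viewer.calibration(name): a dict with "intrinsics" (3x3 intrinsics, pixels), "dist" ([k1, k2, p1, p2, k3] as OpenCV has them; the pictures are not rectified), "T" (4x4, takes a point from camera to world coordinates). Camera axes: x right, y down, z forward; pixel columns grow to the right and rows downward; lengths in m; the calibration is good to about 2 mm. A picture is of the moment at which its call begins: read the wrist's pose just before it. calibration takes no time and is no camera call; for the wrist camera it gives the pose at the moment of the call.
- bot.close_job(): hands the job in; it is judged then, once.
The state is a dict: "t": time; "joint_positions": joint angles; "joint_vel": joint speeds; "joint_torque": joint torques, N m; "eef_pos": TCP position; "tool_rot": TCP orientation; "force": force on the tool from outside, world axes, zero at the start; "wrist_torque": the same for the moment, N m; "opening": finger opening in m; "gripper_force": force on a finger pad.
Only numpy, scipy, OpenCV 4.12 (cv2) and the standard library are available. Lean on these libraries where they do the work, as an engineer would, in place of code of your own. Each camera call takes 0.05 s, during which the arm holds its last target. There are 200 camera calls.

## Working session

There is one attempt and no reset: what is moved stays moved. The work goes in short steps, Python scripts to look and compute and a tool call to move; the robot and the scene stay as the last step left them, time stands still between calls to the robot, and variables do not carry over. Pictures are saved under pics/ and viewed, at most 10 in all, crops included, and the job is handed in when it is done.

Besides the shell and the picture viewer there is one more tool, called after "Request:" as name(argument=value, ...), one argument or row to a line, values as JSON. drive_tool: Moves the arm, as the interface text tells. Its arguments: {"type":"object","properties":{"series":{"type":"array"},"force":{"type":"number"}},"required":["series"]}

```bash
mkdir -p pics; ls
python3 - <<'E'
from station import telemetry, viewer, bot
import cv2,numpy as np
for n in("scene","side"):
    im=viewer.grab_frame(n); cv2.imwrite(f"pics/{n}0.png",im[:,:,::-1])
    c=viewer.calibration(n); print(n,np.round(c["intrinsics"],1).tolist(),np.round(c["dist"],3),np.round(c["T"],3).tolist())
print(telemetry.state())
E
```

```text
pics
scene [[497.5, 0.0, 313.6], [0.0, 497.5, 230.4], [0.0, 0.0, 1.0]] [-0.044  0.     0.     0.     0.   ] [[0.732, 0.447, -0.514, 1.216], [0.681, -0.474, 0.558, -0.698], [0.006, -0.759, -0.651, 0.919], [0.0, 0.0, 0.0, 1.0]]
side [[622.3, 0.0, 333.2], [0.0, 622.3, 241.1], [0.0, 0.0, 1.0]] [-0.036  0.     0.     0.     0.   ] [[-0.998, -0.053, 0.044, 0.456], [-0.066, 0.538, -0.841, 1.456], [0.021, -0.841, -0.54, 1.005], [0.0, 0.0, 0.0, 1.0]]
{'t': 0.1, 'joint_positions': array([-5.47106690e+00,  2.83094249e+01,  7.71228296e+01, -2.15885031e-04,
        7.46272583e+01, -5.47213046e+00]), 'joint_vel': array([ 0.16682771, -0.05868532, -0.0683131 , -0.04928028,  0.04047519,
        0.02301738]), 'joint_torque': array([ 1.84837576e-03, -8.83585095e+01, -3.84566367e+01, -1.63215273e-04,
        5.08969635e-03, -3.09245672e-05]), 'eef_pos': array([6.24691216e-01, 3.89701548e-05, 2.30784930e-01]), 'tool_rot': array([-1.79940739e+02, -5.46807654e-03,  9.00011181e+01]), 'force': array([ 0.16919623,  0.48438631, -0.45391236]), 'wrist_torque': array([-0.00845215,  0.00484253,  0.00411592]), 'gripper_force': 0.0, 'opening': 0.0856085719539312}
```

View pics/scene0.png

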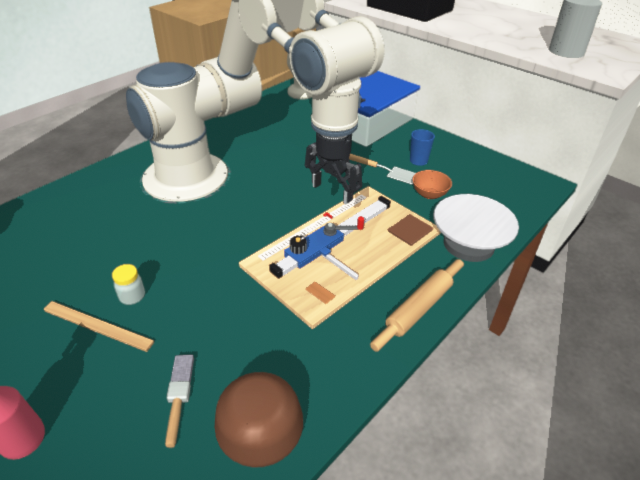

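View pics/side0.png

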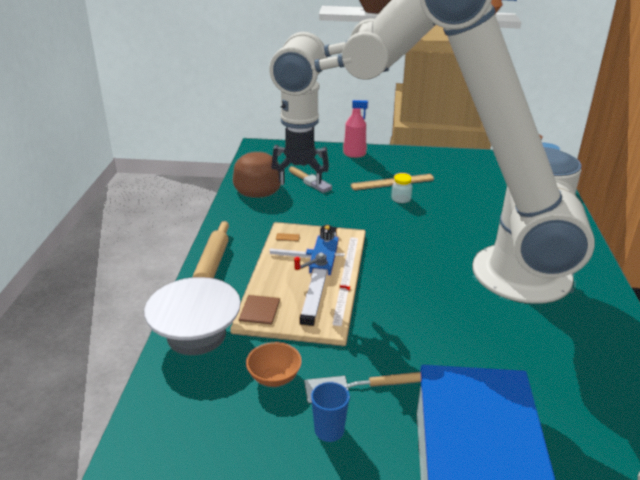

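The board is at scene (340,250). The red post is at (361,222), the mark at (328,215) and the nut at (299,242). In the side view the post is at (297,263) and the mark at (345,288).

```bash
cat > h.py <<'E'
from station import telemetry, viewer, bot
import cv2,numpy as np
def ray(c,uv):
    p=cv2.undistortPoints(np.array([[uv]],float),np.array(c["intrinsics"]),np.array(c["dist"]))[0,0]
    T=np.array(c["T"]); return T[:3,3],T[:3,:3]@np.array([p[0],p[1],1])
def plane(c,uv,z):
    o,d=ray(c,uv); return o+d*(z-o[2])/d[2]
def proj(c,P):
    T=np.linalg.inv(np.array(c["T"])); r=cv2.Rodrigues(T[:3,:3])[0]
    return cv2.projectPoints(np.atleast_2d(np.array(P,float)),r,T[:3,3],np.array(c["intrinsics"]),np.array(c["dist"]))[0][:,0]
def tri(a,ua,b,ub):
    (o,d),(p,e)=ray(a,ua),ray(b,ub)
    s=np.linalg.lstsq(np.c_[d,-e],p-o,rcond=None)[0]; x,y=o+d*s[0],p+e*s[1]
    return (x+y)/2,np.linalg.norm(x-y)
def blobs(m,amin=8):
    n,l,s,c=cv2.connectedComponentsWithStats(m.astype(np.uint8))
    return [(np.round(c[i],1).tolist(),s[i].tolist()) for i in range(1,n) if s[i,4]>=amin]
def masks(im):
    h=cv2.cvtColor(im,cv2.COLOR_RGB2HSV); H,S,V=[h[:,:,i].astype(int) for i in range(3)]
    return dict(red=((H<5)|(H>174))&(S>170)&(V>90),blue=(H>100)&(H<125)&(S>130)&(V>50),black=(V<45),wood=(H>10)&(H<25)&(S>50)&(S<160)&(V>150))
E
python3 - <<'E'
from h import *
for n in("scene","side"):
    im=cv2.imread(f"pics/{n}0.png")[:,:,::-1]; c=viewer.calibration(n); m=masks(np.ascontiguousarray(im))
    x0,y0,x1,y1=(235,180,445,330) if n=="scene" else (230,220,370,345)
    for k in("red","blue","black"):
        q=m[k].copy(); q[:y0]=0;q[y1:]=0;q[:,:x0]=0;q[:,x1:]=0
        for uv,s in blobs(q): print(n,k,uv,s,[np.round(plane(c,uv,z)[:2],3).tolist() for z in((.03,.078) if k=="red" else (.03,.045,.075))])
    q=m["wood"].copy(); q[:y0]=0;q[y1:]=0;q[:,:x0]=0;q[:,x1:]=0
    pts=np.argwhere(q)[:,::-1]; ctr=max(cv2.findContours(cv2.morphologyEx(q.astype(np.uint8),cv2.MORPH_CLOSE,np.ones((9,9))),0,2)[0],key=cv2.contourArea)
    P=np.array([plane(c,p[0],.018)[:2] for p in ctr.astype(float)])
    print(n,"rect",cv2.minAreaRect(P.astype(np.float32)*1000))
E
python3 - <<'E'
from h import *
im=viewer.grab_frame("wrist"); cv2.imwrite("pics/w0.png",im[:,:,::-1]); print(np.round(viewer.calibration("wrist")["T"],3).tolist())
E
```

```text
scene red [327.2, 214.6] [324, 213, 8, 5, 17] [[0.495, 0.141], [0.534, 0.096]]
scene red [360.3, 222.6] [357, 217, 7, 12, 65] [[0.586, 0.178], [0.62, 0.131]]
scene blue [315.8, 246.1] [285, 227, 58, 40, 881] [[0.561, 0.021], [0.572, 0.009], [0.594, -0.015]]
scene black [317.6, 182.2] [316, 180, 5, 6, 24] [[0.366, 0.24], [0.381, 0.225], [0.409, 0.193]]
scene black [384.4, 200.6] [379, 197, 11, 10, 38] [[0.574, 0.307], [0.585, 0.29], [0.606, 0.256]]
scene black [297.4, 243.7] [291, 238, 14, 14, 88] [[0.519, -0.005], [0.531, -0.017], [0.555, -0.04]]
scene black [275.8, 270.1] [271, 264, 11, 13, 89] [[0.549, -0.113], [0.56, -0.123], [0.583, -0.143]]
scene rect ((607.2792358398438, 84.27284240722656), (506.6614685058594, 288.0176696777344), 86.1399154663086)
side red [296.8, 262.6] [295, 257, 5, 12, 51] [[0.629, 0.056], [0.62, 0.125]]
side red [345.2, 287.0] [341, 286, 8, 4, 12] [[0.491, 0.155], [0.489, 0.219]]
side blue [323.9, 252.3] [307, 237, 31, 37, 511] [[0.559, -0.002], [0.557, 0.021], [0.554, 0.065]]
side black [306.9, 320.6] [301, 317, 13, 8, 79] [[0.576, 0.299], [0.574, 0.317], [0.571, 0.352]]
side rect ((603.5582275390625, 106.46597290039062), (547.8642578125, 280.4462890625), 86.10688781738281)
[[1.0, -0.001, -0.001, 0.626], [-0.001, -0.949, -0.316, 0.081], [-0.001, 0.316, -0.949, 0.374], [0.0, 0.0, 0.0, 1.0]]
```

View pics/w0.png

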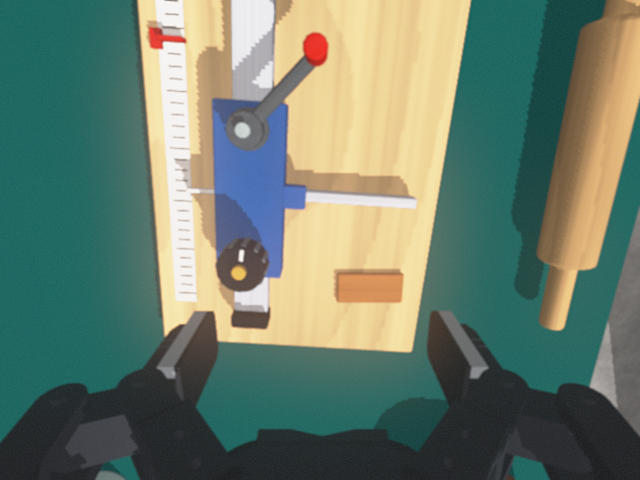

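The wrist view shows the stop from above, with +y up. The nut is at (243,262), the hinge at (246,129), the post top at (316,48), the mark's rail-side end at (185,40) and the pointer tip at (188,190). The rib is at (370,287).

Run:
```python
from h import *
c=viewer.calibration("wrist"); S=[viewer.calibration(n) for n in("scene","side")]
for k,uv,z in [("nut",(243,264),.086),("hinge",(246,130),.07),("post",(316,47),.096),("mark",(184,40),.03),("ptr",(188,190.5),.04),("railN",(234,308),.034),("capL",(233,309),.034),("capR",(270,309),.034),("railtopL",(232,20),.034),("railtopR",(274,20),.034),("rib",(370,287),.024)]:
    print(k,np.round(plane(c,uv,z),4))
print("post tri",tri(S[0],(360.3,222.6),S[1],(296.8,262.6)),"mark",tri(S[0],(327.2,214.6),S[1],(345.2,287)))
im=np.ascontiguousarray(cv2.imread("pics/w0.png")[:,:,::-1]); m=masks(im)
for k in("red","blue"):
  for uv,s in blobs(m[k],60): print(k,uv,s)
q=m["blue"].astype(np.uint8); ct=max(cv2.findContours(q,0,2)[0],key=cv2.contourArea); print(cv2.approxPolyDP(ct,4,True)[:,0].tolist())
```

```text
nut [ 0.5584 -0.0354  0.086 ]
hinge [0.5649 0.0724 0.07  ]
post [0.6211 0.127  0.096 ]
mark [0.51   0.1431 0.03  ]
ptr [0.5023 0.0184 0.04  ]
railN [ 0.5335 -0.1057  0.034 ]
capL [ 0.5324 -0.1069  0.034 ]
capR [ 0.5708 -0.1069  0.034 ]
railtopL [0.5521 0.1568 0.034 ]
railtopR [0.5862 0.1568 0.034 ]
rib [ 0.6751 -0.0866  0.024 ]
post tri (array([0.6205461 , 0.12885465, 0.08012701]), np.float64(0.001487910934864012)) mark (array([0.49041562, 0.14687712, 0.02410386]), np.float64(0.000927409735608038))
red [160.6, 38.1] [150, 28, 35, 20, 309]
red [315.3, 48.5] [304, 33, 23, 32, 589]
blue [256.6, 176.5] [215, 104, 86, 142, 5695]
[[282, 104], [268, 118], [269, 139], [253, 152], [229, 143], [219, 118], [215, 121], [222, 133], [215, 132], [216, 192], [237, 201], [264, 245], [281, 224], [281, 207], [298, 206], [292, 204], [292, 196], [297, 197], [300, 189], [282, 186]]
```

Request:
drive_tool(
  series=[
    {"jaw": 0,"travel": [-0.0089,-0.0166,0.024],"rot": [0,0,0]},
    {"jaw": 0,"travel": [-0.0089,-0.0166,0.024],"rot": [0,0,0]},
    {"jaw": 0,"travel": [-0.0089,-0.0166,0.024],"rot": [0,0,0]},
    {"jaw": 0,"travel": [-0.0089,-0.0166,0.024],"rot": [0,0,0]},
    {"jaw": 0,"travel": [0,0,0],"rot": [0,0,-0.1157]},
    {"jaw": 0,"travel": [0,0,0],"rot": [0,0,-0.1157]},
    {"jaw": 0,"travel": [0,0,0],"rot": [0,0,-0.1157]},
    {"jaw": 0,"travel": [0,0,0],"rot": [0,0,-0.1157]},
    {"jaw": 0,"travel": [0,0,0],"rot": [0,0,-0.1157]},
    {"jaw": 0,"travel": [0,0,0],"rot": [0,0,-0.1157]},
    {"jaw": 0,"travel": [0,0,0],"rot": [0,0,-0.1157]},
    {"jaw": 0,"travel": [0,0,0],"rot": [0,0,-0.1157]},
    {"jaw": 0,"travel": [0,0,0],"rot": [0,0,-0.1157]},
    {"jaw": 0,"travel": [0,0,0],"rot": [0,0,-0.1157]},
    {"jaw": 0,"travel": [0,0,0],"rot": [0,0,-0.1157]},
    {"jaw": 0,"travel": [0,0,0],"rot": [0,0,-0.1157]},
    {"jaw": 0,"travel": [0,0,0],"rot": [0,0,-0.1157]},
  ],
)

```text
t: 1.57
eef_pos: [0.5585, -0.0356, 0.1351]
tool_rot: [180.0, -0.0, 176.5]
force: [0.5, -0.1, -0.8]
opening: 0.0854
gripper_force: 0.0
```

Run:
```python
from h import *
s=telemetry.state(); print(s['t'],np.round(s['eef_pos'],4),s['tool_rot'],s['joint_positions'])
c=viewer.calibration("wrist"); im=viewer.grab_frame("wrist"); cv2.imwrite("pics/w1.png",im[:,:,::-1])
print(proj(c,[[.5584,-.0354,.086],[.5584,-.0354,.058]]))
```

```text
1.5667 [ 0.5585 -0.0356  0.1351] [ 1.79997564e+02 -1.89803319e-02  1.76508102e+02] [-9.75811586e+00  2.95916140e+01  9.27229616e+01  4.14111240e-04
  5.77045573e+01 -9.62664392e+01]
[[322.15010296 267.93605912]
 [322.12999136 250.92842163]]
```

View pics/w1.png

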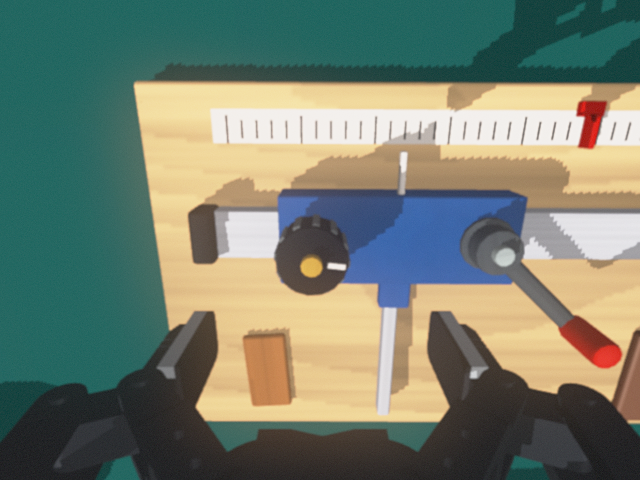

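Nut top is centred at (312,264), the pointer tip at (403,153), the mark's rail-side edge at (587,147) and the hinge cap at (503,256). The nut tick points to the right.

Run:
```python
from h import *
c=viewer.calibration("wrist")
im=cv2.imread("pics/w1.png")[:,:,::-1]
im=np.ascontiguousarray(im)
V=im.max(2); q=(V<60); q[:200]=0;q[310:]=0;q[:,:260]=0;q[:,:260]=0;q[:,370:]=0; print(blobs(q,200))
R={}
for k,uv,z in [("nut",(312,264),.086),("hinge",(504,257),.08),("post",(606,356),.096),("mark",(587,147),.03),("ptr",(403,153),.04),("railL",(220,210),.034),("railR",(630,212),.034)]:
    R[k]=plane(c,uv,z); print(k,np.round(R[k],4))
u=np.array([.0673,.9977,0]); print("d",(R["mark"]-R["ptr"])@u,(R["ptr"]-R["nut"])@u,(R["hinge"]-R["nut"])@u,R["railR"]-R["railL"])
```

```text
[]
nut [ 0.5557 -0.041   0.086 ]
hinge [0.5596 0.0695 0.08  ]
post [0.6182 0.1269 0.096 ]
mark [0.5054 0.1412 0.03  ]
ptr [0.5018 0.0188 0.04  ]
railL [ 0.5339 -0.1038  0.034 ]
railR [0.55   0.1751 0.034 ]
d 0.1223204977398996 0.05603619034507826 0.11052532583675294 [0.01610876 0.27886807 0.        ]
```

Request:
drive_tool(
  series=[
    {"jaw": 0,"travel": [0.0022,-0.0034,0.024],"rot": [0,0,0]},
    {"jaw": 0,"travel": [0,0,0.024],"rot": [0,0,0]},
    {"jaw": 0,"travel": [0,0,0.025],"rot": [0,0,0]},
    {"jaw": 0,"travel": [0,0,0],"rot": [0,0,0]},
    {"jaw": 1,"travel": [0,0,0],"rot": [0,0,0]},
    {"jaw": 1,"travel": [0,0,0],"rot": [0,0,0]},
    {"jaw": 1,"travel": [0,0,0],"rot": [0,0,0]},
    {"jaw": 1,"travel": [0,0,0],"rot": [0,0,0]},
    {"jaw": 1,"travel": [0,0,0],"rot": [0,0,0]},
    {"jaw": 1,"travel": [0,0,0],"rot": [0,0,0]},
    {"jaw": 1,"travel": [0,0,0],"rot": [0,0,0]},
    {"jaw": 1,"travel": [0,0,0],"rot": [0,0,0]},
  ],
  force=60,
)

```text
t: 2.62
eef_pos: [0.5572, -0.0394, 0.0641]
tool_rot: [-180.0, 0.2, 176.2]
force: [-2.9, -3.9, 11.1]
opening: 0.0407
gripper_force: 58.9
```

Request:
drive_tool(
  series=[
    {"jaw": 1,"travel": [0,0.004,-0.003],"rot": [0,0,0]},
    {"jaw": 1,"travel": [0,0.008,0],"rot": [0,0,0]},
    {"jaw": 1,"travel": [0,0.01,0],"rot": [0,0,0]},
    {"jaw": 1,"travel": [0,0.01,0],"rot": [0,0,0]},
    {"jaw": 1,"travel": [0,0.01,0],"rot": [0,0,0]},
    {"jaw": 1,"travel": [0,0.01,0],"rot": [0,0,0]},
    {"jaw": 1,"travel": [0,0.01,0],"rot": [0,0,0]},
    {"jaw": 1,"travel": [0,0.01,0],"rot": [0,0,0]},
    {"jaw": 1,"travel": [0,0.01,0],"rot": [0,0,0]},
    {"jaw": 1,"travel": [0,0.01,0],"rot": [0,0,0]},
    {"jaw": 1,"travel": [0,0.01,0],"rot": [0,0,0]},
    {"jaw": 1,"travel": [0,0.01,0],"rot": [0,0,0]},
    {"jaw": 1,"travel": [0,0.007,0],"rot": [0,0,0]},
    {"jaw": 1,"travel": [0,0.003,0],"rot": [0,0,0]},
    {"jaw": 1,"travel": [0,0,0],"rot": [0,0,0]},
    {"jaw": 1,"travel": [0,0,0],"rot": [0,0,0]},
  ],
)

```text
t: 3.95
eef_pos: [0.5649, 0.0827, 0.0652]
tool_rot: [-180.0, 0.1, 176.2]
force: [7.0, -3.4, -26.1]
opening: 0.0394
gripper_force: 75.9
```

Run:
```python
from h import *
s=telemetry.state(); print(s['t'],np.round(s['eef_pos'],4),s['tool_rot'],s['force'])
im=viewer.grab_frame("wrist"); c=viewer.calibration("wrist"); np.save("cw2.npy",c["T"]); cv2.imwrite("pics/w2.png",im[:,:,::-1])
```

```text
3.95 [0.5649 0.0827 0.0652] [-1.79982129e+02  5.53292155e-02  1.76181466e+02] [  7.0124474   -3.44672914 -26.05743918]
```

View pics/w2.png

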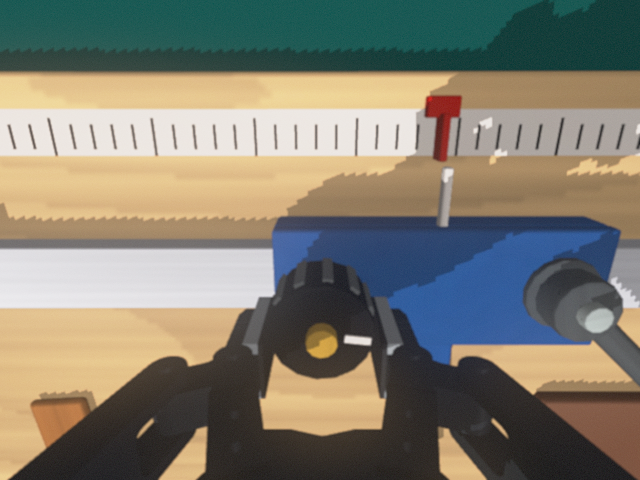

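Pointer tip is at (447,172) and the mark's rail-side end at (441,158). The nut is held between the pads.

Run:
```python
from h import *
c=viewer.calibration("wrist"); p=plane(c,(447.5,171),.04); m=plane(c,(441,157),.03); u=np.array([.0605,.998,0])
print(p,m,(m-p)@u,(m-p)@np.array([.0673,.9977,0]))
```

```text
[0.51120211 0.14351193 0.04      ] [0.50596338 0.14345014 0.03      ] -0.00037860675757801944 -0.0004142116356047866
```

Request:
drive_tool(
  series=[
    {"jaw": 1,"travel": [0,0,0.0015],"rot": [0,0,0.06]},
    {"jaw": 1,"travel": [0,0,0],"rot": [0,0,0.12]},
    {"jaw": 1,"travel": [0,0,0],"rot": [0,0,0.12]},
    {"jaw": 1,"travel": [0,0,0],"rot": [0,0,0.12]},
    {"jaw": 1,"travel": [0,0,0],"rot": [0,0,0.12]},
    {"jaw": 1,"travel": [0,0,0],"rot": [0,0,0.12]},
    {"jaw": 1,"travel": [0,0,0],"rot": [0,0,0.12]},
    {"jaw": 1,"travel": [0,0,0],"rot": [0,0,0.12]},
    {"jaw": 1,"travel": [0,0,0],"rot": [0,0,0.12]},
    {"jaw": 1,"travel": [0,0,0],"rot": [0,0,0.12]},
    {"jaw": 1,"travel": [0,0,0],"rot": [0,0,0.1]},
    {"jaw": 1,"travel": [0,0,0],"rot": [0,0,0.06]},
    {"jaw": 1,"travel": [0,0,0],"rot": [0,0,0]},
  ],
)

```text
t: 5.08
eef_pos: [0.5636, 0.0817, 0.0649]
tool_rot: [-179.9, 0.1, 101.4]
force: [-8.3, -14.0, 5.8]
opening: 0.0394
gripper_force: 79.3
```

Request:
drive_tool(
  series=[
    {"jaw": 1,"travel": [0,0,0],"rot": [0,0,0.06]},
    {"jaw": 1,"travel": [0,0,0],"rot": [0,0,0.12]},
    {"jaw": 1,"travel": [0,0,0],"rot": [0,0,0.12]},
    {"jaw": 1,"travel": [0,0,0],"rot": [0,0,0.12]},
    {"jaw": 1,"travel": [0,0,0],"rot": [0,0,0.12]},
    {"jaw": 1,"travel": [0,0,0],"rot": [0,0,0.12]},
    {"jaw": 1,"travel": [0,0,0],"rot": [0,0,0.12]},
    {"jaw": 1,"travel": [0,0,0],"rot": [0,0,0.12]},
    {"jaw": 1,"travel": [0,0,0],"rot": [0,0,0.12]},
    {"jaw": 1,"travel": [0,0,0],"rot": [0,0,0.12]},
    {"jaw": 1,"travel": [0,0,0],"rot": [0,0,0.1]},
    {"jaw": 1,"travel": [0,0,0],"rot": [0,0,0.06]},
    {"jaw": 1,"travel": [0,0,0],"rot": [0,0,0]},
  ],
)

```text
t: 6.17
eef_pos: [0.561, 0.0826, 0.0647]
tool_rot: [-179.9, 0.3, 27.0]
force: [-21.3, -3.7, 18.2]
opening: 0.0393
gripper_force: 80.5
```

Run:
```python
from h import *
s=telemetry.state(); print(s)
im=viewer.grab_frame("wrist"); cv2.imwrite("pics/w3.png",im[:,:,::-1])
```

```text
{'t': 6.1667, 'joint_positions': array([ 2.36344594e+00,  3.59641863e+01,  9.46182634e+01, -4.76026227e-02,
        4.97307585e+01,  6.54255654e+01]), 'joint_vel': array([-0.06454506,  0.04396994, -0.04073652, -0.03099492,  0.02440829,
       -5.58274077]), 'joint_torque': array([  0.48441114, -79.39587593, -34.23649907,   1.07306443,
        -6.46402717,   2.23005608]), 'eef_pos': array([0.56096845, 0.08259104, 0.06473581]), 'tool_rot': array([-179.90261792,    0.29988212,   26.96900404]), 'force': array([-21.31713067,  -3.74616029,  18.17759632]), 'wrist_torque': array([-1.30904868,  2.97007461, -0.31397172]), 'gripper_force': 80.49171209335327, 'opening': 0.03929246005453099}
```

View pics/w3.png

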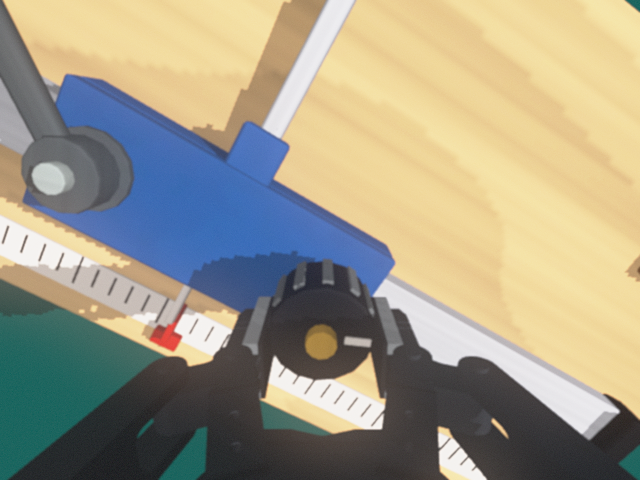

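The nut tick stayed between the same pads, so the nut turned 2.60 rad without slipping. The pointer still meets the red mark at (178,320).

Request:
drive_tool(
  series=[
    {"jaw": 0,"travel": [0,0,0],"rot": [0,0,0]},
    {"jaw": 0,"travel": [0,0,0],"rot": [0,0,0]},
    {"jaw": 0,"travel": [0,0,0],"rot": [0,0,0]},
    {"jaw": 0,"travel": [0,0,0],"rot": [0,0,0]},
    {"jaw": 0,"travel": [0,0,-0.02],"rot": [0,0,0]},
    {"jaw": 0,"travel": [0,0,-0.03],"rot": [0,0,0]},
    {"jaw": 0,"travel": [0,0,-0.04],"rot": [0,0,0]},
    {"jaw": 0,"travel": [0,0,-0.03],"rot": [0,0,0]},
    {"jaw": 0,"travel": [0,0,-0.02],"rot": [0,0,0]},
    {"jaw": 0,"travel": [0,0,0],"rot": [0,0,0]},
  ],
  force=30,
)

```text
t: 7.05
eef_pos: [0.5666, 0.083, 0.2085]
tool_rot: [179.8, -0.4, 27.2]
force: [0.5, -0.3, 0.4]
opening: 0.0855
gripper_force: 0.0
```

```bash
cat >> h.py <<'E'
def reds():
    out={}
    for n in("wrist","scene","side"):
        im=viewer.grab_frame(n); c=viewer.calibration(n); q=masks(im)["red"]
        if n!="wrist":
            P=proj(c,[[.43,.1,.03],[.68,.1,.03],[.43,.34,.08],[.68,.34,.08],[.43,.1,.09],[.68,.34,.1]])
            a=P.min(0).astype(int);b=P.max(0).astype(int); r=np.zeros_like(q); r[max(a[1],0):b[1],max(a[0],0):b[0]]=1; q=q&r
        for uv,s in blobs(q,10): print(n,uv,s,[np.round(plane(c,uv,z)[:2],4).tolist() for z in(.03,.078,.096)])
        out[n]=c
    return out
E
python3 - <<'E'
from h import *
s=telemetry.state(); print(s['eef_pos'],s['tool_rot'],s['force'])
im=viewer.grab_frame("wrist"); cv2.imwrite("pics/w4.png",im[:,:,::-1])
reds()
E
```

```text
[0.56663237 0.08304302 0.20853244] [179.82032964  -0.39426557  27.20889573] [ 0.47434201 -0.31294571  0.41965134]
wrist [131.7, 33.0] [109, 15, 48, 37, 1144] [[0.6261, 0.2782], [0.6278, 0.2543], [0.6285, 0.2453]]
wrist [224.9, 257.9] [216, 245, 15, 20, 108] [[0.4876, 0.1442], [0.5102, 0.1406], [0.5187, 0.1392]]
scene [390.7, 202.7] [388, 197, 7, 13, 69] [[0.5934, 0.3115], [0.627, 0.2569], [0.6396, 0.2365]]
scene [326.0, 214.1] [324, 213, 5, 3, 12] [[0.4906, 0.1407], [0.5298, 0.0954], [0.5445, 0.0784]]
side [287.6, 291.6] [285, 286, 6, 12, 56] [[0.6372, 0.1888], [0.6283, 0.2511], [0.625, 0.2745]]
side [344.9, 286.9] [340, 286, 9, 4, 12] [[0.4914, 0.1548], [0.4897, 0.2188], [0.489, 0.2428]]
```

View pics/w4.png

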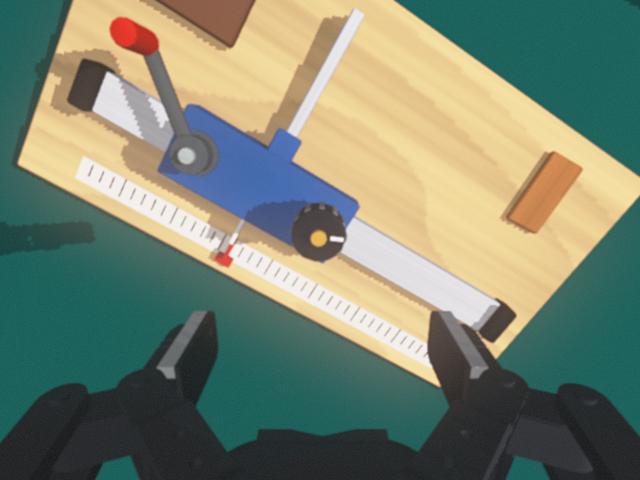

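Nut is at (318,238), the hinge cap at (186,156), the post top at (124,31) and the pointer tip at about (231,243), by the mark.

Run:
```python
from h import *
c=viewer.calibration("wrist")
n=plane(c,(319,239),.086); print("nut",n)
for z in(.07,.08,.09): print("hinge",z,plane(c,(186,156),z))
p=plane(c,(124,32),.096); print("post",p); print("ptr",plane(c,(230,244),.04))
# capends of rail: direction
a=plane(c,(106,73),.034);b=plane(c,(498,300),.034);print(np.degrees(np.arctan2(*(a-b)[:2])))
```

```text
nut [0.55934671 0.08324802 0.086     ]
hinge 0.07 [0.56717705 0.19708061 0.07      ]
hinge 0.08 [0.56970758 0.19429108 0.08      ]
hinge 0.09 [0.57223811 0.19150155 0.09      ]
post [0.62566179 0.24863425 0.096     ]
ptr [0.50569186 0.14432379 0.04      ]
3.296034160752576
```

Request:
drive_tool(
  series=[
    {"jaw": 0,"travel": [0.0262,-0.0244,0],"rot": [0,0,0]},
    {"jaw": 0,"travel": [0.0262,-0.0244,0],"rot": [0,0,0]},
    {"jaw": 0,"travel": [0.0262,-0.0244,0],"rot": [0,0,0]},
    {"jaw": 0,"travel": [0.0262,-0.0244,0],"rot": [0,0,0]},
    {"jaw": 0,"travel": [0.0262,-0.0244,0],"rot": [0,0,0]},
    {"jaw": 0,"travel": [0,0,0],"rot": [0,0,-0.09]},
    {"jaw": 0,"travel": [0,0,0.01],"rot": [0,0,-0.09]},
    {"jaw": 0,"travel": [0,0,0.03],"rot": [0,0,-0.09]},
    {"jaw": 0,"travel": [0,0,0.03],"rot": [0,0,0]},
    {"jaw": 0,"travel": [0,0,0.01],"rot": [0,0,0]},
    {"jaw": 0,"travel": [0,0,0],"rot": [0,0,0]},
  ],
  force=30,
)

```text
t: 8.17
eef_pos: [0.6229, 0.2506, 0.12]
tool_rot: [-179.8, 0.3, 42.6]
force: [-0.4, -0.4, -0.0]
opening: 0.0852
gripper_force: 0.0
```

Run:
```python
from h import *
s=telemetry.state(); print(s['eef_pos'],s['tool_rot'],s['force'])
im=viewer.grab_frame("wrist"); cv2.imwrite("pics/w5.png",im[:,:,::-1])
reds()
```

```text
[0.62294262 0.25063912 0.12002892] [-179.83095373    0.34663361   42.63286417] [-0.3694662  -0.38675883 -0.03500681]
wrist [330.9, 274.9] [317, 248, 24, 45, 520] [[0.6127, 0.2312], [0.6275, 0.2465], [0.6331, 0.2522]]
wrist [316.6, 430.8] [313, 428, 8, 6, 22] [[0.503, 0.1449], [0.54, 0.1776], [0.5539, 0.1899]]
scene [390.7, 202.8] [388, 197, 7, 13, 67] [[0.5937, 0.3111], [0.6273, 0.2566], [0.6399, 0.2361]]
scene [326.0, 214.1] [324, 213, 5, 3, 12] [[0.4906, 0.1407], [0.5298, 0.0954], [0.5445, 0.0784]]
side [287.6, 291.6] [285, 286, 6, 12, 54] [[0.6372, 0.1888], [0.6283, 0.2511], [0.625, 0.2745]]
side [345.4, 287.0] [341, 286, 8, 4, 11] [[0.4901, 0.1551], [0.4884, 0.2191], [0.4878, 0.2431]]
```

View pics/w5.png

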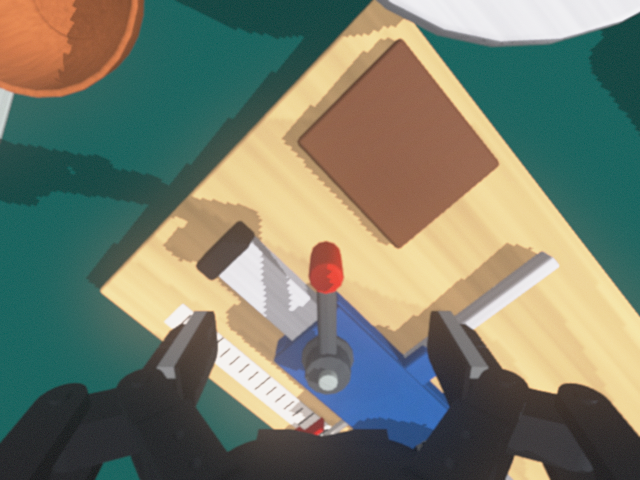

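The lever lies radially between the open pads. The post top is at (326,278) and the hinge cap at (328,381).

Request:
drive_tool(
  series=[
    {"jaw": 0,"travel": [0.0039,0.0015,0.024],"rot": [0,0,0]},
    {"jaw": 0,"travel": [0,0,0.023],"rot": [0,0,0]},
    {"jaw": 0,"travel": [0,0,0],"rot": [0,0,0]},
    {"jaw": 1,"travel": [0,0,0],"rot": [0,0,0]},
    {"jaw": 1,"travel": [0,0,0],"rot": [0,0,0]},
    {"jaw": 1,"travel": [0,0,0],"rot": [0,0,0]},
    {"jaw": 1,"travel": [0,0,0],"rot": [0,0,0]},
    {"jaw": 1,"travel": [0,0,0],"rot": [0,0,0]},
    {"jaw": 1,"travel": [0,0,0],"rot": [0,0,0]},
    {"jaw": 1,"travel": [0,0,0],"rot": [0,0,0]},
    {"jaw": 1,"travel": [0,0,0],"rot": [0,0,0]},
    {"jaw": 1,"travel": [0,0,0],"rot": [0,0,0]},
  ],
  force=25,
)

```text
t: 9.37
eef_pos: [0.6294, 0.253, 0.0775]
tool_rot: [180.0, -0.1, 42.7]
force: [-0.3, 0.3, 6.2]
opening: 0.0168
gripper_force: 25.8
```

Request:
drive_tool(
  series=[
    {"jaw": 1,"travel": [0,0,-0.003],"rot": [0,0,0]},
    {"jaw": 1,"travel": [-0.0004,-0.008,0],"rot": [0,0,-0.1]},
    {"jaw": 1,"travel": [-0.0004,-0.008,0],"rot": [0,0,-0.1]},
    {"jaw": 1,"travel": [-0.0004,-0.008,0],"rot": [0,0,-0.1]},
    {"jaw": 1,"travel": [-0.0004,-0.008,0],"rot": [0,0,-0.1]},
    {"jaw": 1,"travel": [-0.0004,-0.008,0],"rot": [0,0,-0.1]},
    {"jaw": 1,"travel": [0,0,0],"rot": [0,0,0]},
    {"jaw": 1,"travel": [0,0,0],"rot": [0,0,0]},
  ],
)

```text
t: 10.03
eef_pos: [0.5949, 0.2741, 0.0791]
tool_rot: [-179.9, 0.1, 71.2]
force: [-0.3, -1.7, -15.4]
opening: 0.017
gripper_force: 26.1
```

Request:
drive_tool(
  series=[
    {"jaw": 1,"travel": [-0.0004,-0.008,0],"rot": [0,0,-0.1]},
    {"jaw": 1,"travel": [-0.0004,-0.008,0],"rot": [0,0,-0.1]},
    {"jaw": 1,"travel": [0,0,0],"rot": [0,0,0]},
    {"jaw": 1,"travel": [0,0,0],"rot": [0,0,0]},
  ],
)

```text
t: 10.37
eef_pos: [0.5797, 0.2774, 0.0791]
tool_rot: [-179.9, 0.1, 82.5]
force: [0.6, -2.9, -19.0]
opening: 0.0165
gripper_force: 25.8
```

Request:
drive_tool(
  series=[
    {"jaw": 1,"travel": [-0.0004,-0.008,0],"rot": [0,0,-0.1]},
    {"jaw": 1,"travel": [-0.0004,-0.008,0],"rot": [0,0,-0.1]},
    {"jaw": 1,"travel": [0,0,0],"rot": [0,0,0]},
    {"jaw": 1,"travel": [0,0,0],"rot": [0,0,0]},
  ],
)

```text
t: 10.7
eef_pos: [0.5639, 0.2778, 0.0792]
tool_rot: [-179.9, 0.0, 94.0]
force: [0.4, -4.4, -22.1]
opening: 0.0162
gripper_force: 25.6
```

Request:
drive_tool(
  series=[
    {"jaw": 1,"travel": [-0.0004,-0.008,0],"rot": [0,0,-0.1]},
    {"jaw": 1,"travel": [-0.0004,-0.008,0],"rot": [0,0,-0.1]},
    {"jaw": 1,"travel": [0,0,0],"rot": [0,0,0]},
    {"jaw": 1,"travel": [0,0,0],"rot": [0,0,0]},
  ],
)

```text
t: 11.03
eef_pos: [0.5491, 0.2751, 0.0794]
tool_rot: [180.0, 0.0, 105.4]
force: [5.8, -4.3, -25.7]
opening: 0.0167
gripper_force: 25.1
```

Request:
drive_tool(
  series=[
    {"jaw": 1,"travel": [-0.0004,-0.008,0.003],"rot": [0,0,-0.1]},
    {"jaw": 1,"travel": [-0.0001,-0.004,0],"rot": [0,0,-0.05]},
    {"jaw": 1,"travel": [0,0,0],"rot": [0,0,0]},
    {"jaw": 1,"travel": [0,0,0],"rot": [0,0,0]},
    {"jaw": 1,"travel": [0,0,0],"rot": [0,0,0]},
  ],
)

```text
t: 11.45
eef_pos: [0.5393, 0.2723, 0.0781]
tool_rot: [179.7, 0.0, 114.0]
force: [4.7, -0.3, 8.0]
opening: 0.0165
gripper_force: 28.3
```

Request:
drive_tool(
  series=[
    {"jaw": 0,"travel": [0,0,0],"rot": [0,0,0]},
    {"jaw": 0,"travel": [0,0,0],"rot": [0,0,0]},
    {"jaw": 0,"travel": [0,0,0],"rot": [0,0,0]},
    {"jaw": 0,"travel": [0,0,0],"rot": [0,0,0]},
    {"jaw": 0,"travel": [0,0,-0.02],"rot": [0,0,0]},
    {"jaw": 0,"travel": [0,0,-0.03],"rot": [0,0,0]},
    {"jaw": 0,"travel": [0,0,-0.04],"rot": [0,0,0]},
    {"jaw": 0,"travel": [0,0,-0.04],"rot": [0,0,0]},
    {"jaw": 0,"travel": [0,0,0],"rot": [0,0,0]},
    {"jaw": 0,"travel": [0,0,0],"rot": [0,0,0]},
  ],
)

```text
t: 12.28
eef_pos: [0.5376, 0.2719, 0.2091]
tool_rot: [179.8, 0.0, 114.3]
force: [0.3, 0.4, -0.2]
opening: 0.0854
gripper_force: 0.0
```

Run:
```python
from h import *
s=telemetry.state(); print(s['eef_pos'],s['tool_rot'],s['force'])
im=viewer.grab_frame("wrist"); cv2.imwrite("pics/w6.png",im[:,:,::-1])
reds()
```

```text
[0.53764885 0.27193453 0.20905935] [1.79801795e+02 2.88037404e-03 1.14265548e+02] [ 0.31467156  0.42958265 -0.16444043]
wrist [360.8, 242.7] [351, 233, 21, 19, 309] [[0.5802, 0.261], [0.5687, 0.2737], [0.5644, 0.2785]]
wrist [222.6, 304.7] [215, 295, 26, 21, 99] [[0.4858, 0.1487], [0.4885, 0.1783], [0.4895, 0.1894]]
scene [378.4, 189.7] [376, 184, 6, 13, 62] [[0.5275, 0.3385], [0.5646, 0.2825], [0.5786, 0.2615]]
scene [326.0, 214.1] [324, 213, 5, 3, 12] [[0.4906, 0.1407], [0.5298, 0.0954], [0.5445, 0.0784]]
side [344.8, 286.9] [340, 286, 9, 4, 14] [[0.4917, 0.1548], [0.4899, 0.2188], [0.4893, 0.2428]]
side [312.0, 298.6] [309, 293, 7, 13, 66] [[0.572, 0.2119], [0.5663, 0.2731], [0.5642, 0.2961]]
```

View pics/w6.png

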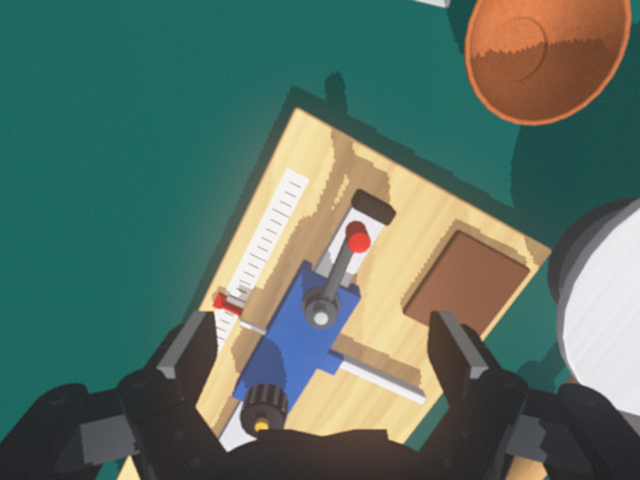

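The lever sprang back to the bite point: post top at (358,240), hinge cap at (320,317). The pointer is still at the mark (238,308).

Run:
```python
from h import *
from scipy.optimize import least_squares
S,D,W=[viewer.calibration(n) for n in("scene","side","wrist")]
p,e=tri(S,(378.4,189.7),D,(312,298.6)); print("post",p,e)
p0,e=tri(S,(390.7,202.7),D,(287.6,291.6)); print("post0",p0,e)
for z in(.07,.08,.09): print(plane(W,(320.5,317),z))
pw=plane(W,(359,240),.096); print("post wrist",pw)
# circle fit, radius 80 mm, gripped TCPs
P=np.array([[.6294,.253],[.5949,.2741],[.5797,.2774],[.5639,.2778],[.5491,.2751],[.5393,.2723]])
r=least_squares(lambda q:np.hypot(*(P-q[:2]).T)-q[2],[.568,.197,.08]); print(r.x,r.fun)
```

```text
post [0.56657272 0.27831895 0.08163684] 0.0015303505346456316
post0 [0.62820845 0.25433364 0.08028025] 0.0007059943543968114
[0.56831085 0.19696996 0.07      ]
[0.56599432 0.20230601 0.08      ]
[0.5636778  0.20764206 0.09      ]
post wrist [0.56186577 0.27987199 0.096     ]
[0.56985458 0.19438086 0.08356517] [-7.64364325e-06 -4.33161781e-06  3.57221768e-05  6.62183534e-05
 -2.20516621e-04  1.30551351e-04]
```

Request:
drive_tool(
  series=[
    {"jaw": 0,"travel": [-0.0364,-0.0112,0],"rot": [0,0,0]},
    {"jaw": 0,"travel": [-0.0364,-0.0112,0],"rot": [0,0,0]},
    {"jaw": 0,"travel": [-0.0364,-0.0112,0],"rot": [0,0,0]},
    {"jaw": 0,"travel": [-0.0364,-0.0112,0],"rot": [0,0,0]},
    {"jaw": 0,"travel": [-0.0364,-0.0112,0],"rot": [0,0,0]},
    {"jaw": 0,"travel": [0,0,0.03],"rot": [0,0,0]},
    {"jaw": 0,"travel": [0,0,0.03],"rot": [0,0,0]},
    {"jaw": 0,"travel": [0,0,0.02],"rot": [0,0,0]},
    {"jaw": 0,"travel": [0,0,0],"rot": [0,0,0]},
    {"jaw": 0,"travel": [0,0,0],"rot": [0,0,0]},
  ],
  force=50,
)

```text
t: 13.32
eef_pos: [0.5599, 0.0826, 0.1257]
tool_rot: [-179.8, -0.1, 114.3]
force: [0.3, -0.8, 1.4]
opening: 0.0854
gripper_force: 0.0
```

Request:
drive_tool(
  series=[
    {"jaw": 0,"travel": [-0.0005,0.0015,0.03],"rot": [0,0,0]},
    {"jaw": 0,"travel": [0,0,0.029],"rot": [0,0,0]},
    {"jaw": 0,"travel": [0,0,0],"rot": [0,0,0]},
    {"jaw": 1,"travel": [0,0,0],"rot": [0,0,0]},
    {"jaw": 1,"travel": [0,0,0],"rot": [0,0,0]},
    {"jaw": 1,"travel": [0,0,0],"rot": [0,0,0]},
    {"jaw": 1,"travel": [0,0,0],"rot": [0,0,0]},
    {"jaw": 1,"travel": [0,0,0],"rot": [0,0,0]},
    {"jaw": 1,"travel": [0,0,0],"rot": [0,0,0]},
    {"jaw": 1,"travel": [0,0,0],"rot": [0,0,0]},
    {"jaw": 1,"travel": [0,0,0],"rot": [0,0,0]},
  ],
)

```text
t: 14.23
eef_pos: [0.5633, 0.0828, 0.0698]
tool_rot: [179.9, 0.1, 114.3]
force: [-3.2, -0.8, 16.4]
opening: 0.0404
gripper_force: 48.3
```

Request:
drive_tool(
  series=[
    {"jaw": 1,"travel": [0,0,0],"rot": [0,0,0.05]},
    {"jaw": 1,"travel": [0,0,0],"rot": [0,0,0.1]},
    {"jaw": 1,"travel": [0,0,0],"rot": [0,0,0.1]},
    {"jaw": 1,"travel": [0,0,0],"rot": [0,0,0.1]},
    {"jaw": 1,"travel": [0,0,0],"rot": [0,0,0.1]},
    {"jaw": 1,"travel": [0,0,0],"rot": [0,0,0.1]},
    {"jaw": 1,"travel": [0,0,0],"rot": [0,0,0.08]},
    {"jaw": 1,"travel": [0,0,0],"rot": [0,0,0.04]},
    {"jaw": 1,"travel": [0,0,0],"rot": [0,0,0]},
    {"jaw": 1,"travel": [0,0,0],"rot": [0,0,0]},
  ],
)

```text
t: 15.07
eef_pos: [0.5625, 0.0827, 0.0698]
tool_rot: [179.9, -0.0, 75.9]
force: [-7.7, -0.9, 20.3]
opening: 0.0403
gripper_force: 48.6
```

Request:
drive_tool(
  series=[
    {"jaw": 0,"travel": [0,0,0],"rot": [0,0,0]},
    {"jaw": 0,"travel": [0,0,0],"rot": [0,0,0]},
    {"jaw": 0,"travel": [0,0,0],"rot": [0,0,0]},
    {"jaw": 0,"travel": [0,0,0],"rot": [0,0,0]},
    {"jaw": 0,"travel": [0,0,-0.02],"rot": [0,0,0]},
    {"jaw": 0,"travel": [0,0,-0.03],"rot": [0,0,0]},
    {"jaw": 0,"travel": [0,0,-0.04],"rot": [0,0,0]},
    {"jaw": 0,"travel": [0,0,-0.03],"rot": [0,0,0]},
    {"jaw": 0,"travel": [0,0,-0.02],"rot": [0,0,0]},
    {"jaw": 0,"travel": [0,0,0],"rot": [0,0,0]},
  ],
)

```text
t: 15.9
eef_pos: [0.5645, 0.0829, 0.2123]
tool_rot: [179.6, -0.1, 75.9]
force: [-0.1, -0.7, 1.4]
opening: 0.0857
gripper_force: 0.0
```

Run:
```python
from h import *
s=telemetry.state(); print(s['eef_pos'],s['tool_rot'],s['force'])
im=viewer.grab_frame("wrist"); cv2.imwrite("pics/w7.png",im[:,:,::-1])
reds()
```

```text
[0.56452893 0.08292216 0.21228756] [ 1.79620526e+02 -1.12296770e-01  7.59192215e+01] [-0.1071817  -0.65047575  1.4069255 ]
wrist [218.1, 166.3] [209, 159, 29, 15, 143] [[0.4866, 0.1453], [0.501, 0.1477], [0.5064, 0.1486]]
scene [378.7, 190.0] [376, 184, 6, 13, 60] [[0.5291, 0.3379], [0.5661, 0.282], [0.5801, 0.261]]
scene [326.0, 214.1] [324, 213, 5, 3, 12] [[0.4906, 0.1407], [0.5298, 0.0954], [0.5445, 0.0784]]
side [344.8, 286.9] [340, 286, 9, 4, 13] [[0.4917, 0.1548], [0.4899, 0.2188], [0.4893, 0.2428]]
side [311.5, 298.5] [309, 293, 6, 13, 61] [[0.5733, 0.2116], [0.5676, 0.2729], [0.5654, 0.2958]]
```

View pics/w7.png

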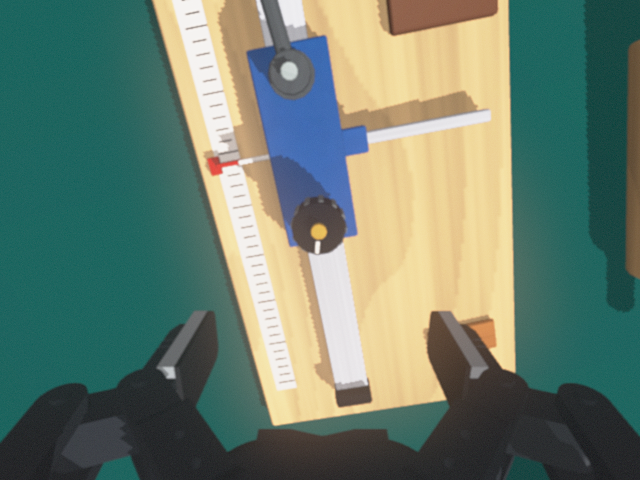

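The nut tick now points down, so the nut turned 0.67 rad. The pointer is still on the mark at (238,160). The lever barely moved, which means its earlier spring-back overshot the bite, so I'll tighten about 0.45 rad more and then re-measure by force.

Request:
drive_tool(
  series=[
    {"jaw": 0,"travel": [0,-0.002,0.036],"rot": [0,0,0]},
    {"jaw": 0,"travel": [0,0,0.036],"rot": [0,0,0]},
    {"jaw": 0,"travel": [0,0,0.036],"rot": [0,0,0]},
    {"jaw": 0,"travel": [0,0,0.034],"rot": [0,0,0]},
    {"jaw": 0,"travel": [0,0,0],"rot": [0,0,0]},
    {"jaw": 1,"travel": [0,0,0],"rot": [0,0,0]},
    {"jaw": 1,"travel": [0,0,0],"rot": [0,0,0]},
    {"jaw": 1,"travel": [0,0,0],"rot": [0,0,0]},
    {"jaw": 1,"travel": [0,0,0],"rot": [0,0,0]},
    {"jaw": 1,"travel": [0,0,0],"rot": [0,0,0]},
    {"jaw": 1,"travel": [0,0,0],"rot": [0,0,0]},
    {"jaw": 1,"travel": [0,0,0],"rot": [0,0,0]},
    {"jaw": 1,"travel": [0,0,0],"rot": [0,0,0]},
  ],
)

```text
t: 17.18
eef_pos: [0.5624, 0.0832, 0.0682]
tool_rot: [179.7, -0.1, 75.9]
force: [1.2, -1.7, 9.4]
opening: 0.0405
gripper_force: 49.1
```

Request:
drive_tool(
  series=[
    {"jaw": 1,"travel": [0,0,0],"rot": [0,0,0.05]},
    {"jaw": 1,"travel": [0,0,0],"rot": [0,0,0.1]},
    {"jaw": 1,"travel": [0,0,0],"rot": [0,0,0.1]},
    {"jaw": 1,"travel": [0,0,0],"rot": [0,0,0.1]},
    {"jaw": 1,"travel": [0,0,0],"rot": [0,0,0.07]},
    {"jaw": 1,"travel": [0,0,0],"rot": [0,0,0.03]},
    {"jaw": 1,"travel": [0,0,0],"rot": [0,0,0]},
    {"jaw": 1,"travel": [0,0,0],"rot": [0,0,0]},
  ],
)

```text
t: 17.85
eef_pos: [0.5621, 0.0833, 0.0681]
tool_rot: [179.8, -0.2, 50.1]
force: [0.7, -0.6, 10.3]
opening: 0.04
gripper_force: 49.1
```

Request:
drive_tool(
  series=[
    {"jaw": 0,"travel": [0,0,0],"rot": [0,0,0]},
    {"jaw": 0,"travel": [0,0,0],"rot": [0,0,0]},
    {"jaw": 0,"travel": [0,0,0],"rot": [0,0,0]},
    {"jaw": 0,"travel": [0,0,0],"rot": [0,0,0]},
    {"jaw": 0,"travel": [0,0,-0.02],"rot": [0,0,0]},
    {"jaw": 0,"travel": [0,0,-0.03],"rot": [0,0,0]},
    {"jaw": 0,"travel": [0,0,-0.04],"rot": [0,0,0]},
    {"jaw": 0,"travel": [0,0,0],"rot": [0,0,0]},
  ],
)

```text
t: 18.52
eef_pos: [0.5635, 0.0835, 0.162]
tool_rot: [179.6, -0.3, 50.1]
force: [2.4, 0.0, 1.0]
opening: 0.0853
gripper_force: 0.0
```

Run:
```python
from h import *
s=telemetry.state(); print(s['eef_pos'],s['tool_rot'],s['force'])
reds()
```

```text
[0.56346024 0.08347473 0.16202908] [179.64579723  -0.32496364  50.13322522] [2.41047582 0.00972358 0.99280972]
wrist [105.9, 0.8] [100, 0, 12, 3, 27] [[0.5554, 0.2893], [0.5658, 0.2641], [0.5697, 0.2546]]
wrist [196.2, 231.3] [185, 219, 25, 22, 168] [[0.488, 0.1446], [0.5102, 0.1449], [0.5186, 0.1449]]
scene [379.2, 190.0] [377, 185, 6, 12, 57] [[0.5302, 0.339], [0.5672, 0.2829], [0.5811, 0.2619]]
scene [326.0, 214.1] [324, 213, 5, 3, 12] [[0.4906, 0.1407], [0.5298, 0.0954], [0.5445, 0.0784]]
side [344.9, 286.9] [340, 286, 9, 4, 12] [[0.4914, 0.1548], [0.4897, 0.2188], [0.489, 0.2428]]
side [311.2, 298.4] [308, 293, 7, 13, 65] [[0.5741, 0.2113], [0.5683, 0.2725], [0.5662, 0.2955]]
```

Request:
drive_tool(
  series=[
    {"jaw": 0,"travel": [0.0303,-0.0241,0],"rot": [0,0,0]},
    {"jaw": 0,"travel": [0.0303,-0.0241,0],"rot": [0,0,0]},
    {"jaw": 0,"travel": [0.0303,-0.0241,0],"rot": [0,0,0]},
    {"jaw": 0,"travel": [0.0303,-0.0241,0],"rot": [0,0,0]},
    {"jaw": 0,"travel": [0.0303,-0.0241,0],"rot": [0,0,0]},
    {"jaw": 0,"travel": [0,0,0],"rot": [0,0,-0.1163]},
    {"jaw": 0,"travel": [0,0,0],"rot": [0,0,-0.1163]},
    {"jaw": 0,"travel": [0,0,0],"rot": [0,0,-0.1163]},
    {"jaw": 0,"travel": [0,0,0],"rot": [0,0,-0.1163]},
    {"jaw": 0,"travel": [0,0,0],"rot": [0,0,-0.1163]},
    {"jaw": 0,"travel": [0,0,0],"rot": [0,0,-0.1163]},
    {"jaw": 0,"travel": [0,0,0],"rot": [0,0,0]},
    {"jaw": 0,"travel": [0,0,0],"rot": [0,0,0]},
  ],
  force=25,
)

```text
t: 19.75
eef_pos: [0.5646, 0.2766, 0.1546]
tool_rot: [-179.9, 0.0, 89.9]
force: [-0.4, 0.3, 0.0]
opening: 0.0851
gripper_force: 0.0
```

Run:
```python
from h import *
s=telemetry.state(); print(s['eef_pos'],s['tool_rot'],s['force'])
reds()
```

```text
[0.56455346 0.27657155 0.15456183] [-1.79886768e+02  4.22094674e-02  8.98962788e+01] [-0.3537204   0.25226723  0.01409947]
wrist [327.7, 260.0] [315, 248, 26, 25, 475] [[0.5694, 0.2525], [0.5687, 0.2714], [0.5685, 0.2785]]
wrist [233.7, 371.3] [226, 363, 28, 13, 103] [[0.4876, 0.1487], [0.5016, 0.1862], [0.5069, 0.2003]]
scene [379.2, 190.0] [377, 185, 6, 12, 57] [[0.5302, 0.339], [0.5672, 0.2829], [0.5811, 0.2619]]
scene [326.0, 214.1] [324, 213, 5, 3, 12] [[0.4906, 0.1407], [0.5298, 0.0954], [0.5445, 0.0784]]
side [344.8, 286.9] [340, 286, 9, 4, 13] [[0.4917, 0.1548], [0.4899, 0.2188], [0.4893, 0.2428]]
side [311.1, 298.6] [308, 293, 7, 13, 67] [[0.5743, 0.2121], [0.5685, 0.2733], [0.5663, 0.2963]]
```

Request:
drive_tool(
  series=[
    {"jaw": 0,"travel": [0,0.0035,0.03],"rot": [0,0,0]},
    {"jaw": 0,"travel": [0,0,0.03],"rot": [0,0,0]},
    {"jaw": 0,"travel": [0,0,0.0155],"rot": [0,0,0]},
    {"jaw": 0,"travel": [0,0,0],"rot": [0,0,0]},
    {"jaw": 1,"travel": [0,0,0],"rot": [0,0,0]},
    {"jaw": 1,"travel": [0,0,0],"rot": [0,0,0]},
    {"jaw": 1,"travel": [0,0,0],"rot": [0,0,0]},
    {"jaw": 1,"travel": [0,0,0],"rot": [0,0,0]},
    {"jaw": 1,"travel": [0,0,0],"rot": [0,0,0]},
    {"jaw": 1,"travel": [0,0,0],"rot": [0,0,0]},
    {"jaw": 1,"travel": [0,0,0],"rot": [0,0,0]},
    {"jaw": 1,"travel": [0,0,0],"rot": [0,0,0]},
    {"jaw": 1,"travel": [0,0,0],"rot": [0,0,0]},
  ],
)

```text
t: 20.98
eef_pos: [0.5696, 0.2771, 0.081]
tool_rot: [179.9, -0.0, 90.1]
force: [3.5, 0.7, 5.4]
opening: 0.0171
gripper_force: 25.7
```

Request:
drive_tool(
  series=[
    {"jaw": 1,"travel": [-0.0004,0.008,0],"rot": [0,0,0.1]},
    {"jaw": 1,"travel": [-0.0004,0.008,0],"rot": [0,0,0.1]},
    {"jaw": 1,"travel": [-0.0004,0.008,0],"rot": [0,0,0.1]},
    {"jaw": 1,"travel": [0,0,0],"rot": [0,0,0]},
    {"jaw": 1,"travel": [0,0,0],"rot": [0,0,0]},
    {"jaw": 1,"travel": [0,0,0],"rot": [0,0,0]},
  ],
)

```text
t: 21.48
eef_pos: [0.5931, 0.2737, 0.0809]
tool_rot: [179.9, -0.1, 72.9]
force: [1.0, 1.8, 8.7]
opening: 0.0165
gripper_force: 25.8
```

Request:
drive_tool(
  series=[
    {"jaw": 1,"travel": [-0.0004,-0.008,0],"rot": [0,0,-0.1]},
    {"jaw": 1,"travel": [0,0,0],"rot": [0,0,0]},
    {"jaw": 1,"travel": [0,0,0],"rot": [0,0,0]},
    {"jaw": 1,"travel": [0,0,0],"rot": [0,0,0]},
  ],
)

```text
t: 21.82
eef_pos: [0.5848, 0.2757, 0.0809]
tool_rot: [180.0, -0.0, 78.7]
force: [-0.2, 0.9, 8.5]
opening: 0.0167
gripper_force: 25.8
```

Request:
drive_tool(
  series=[
    {"jaw": 1,"travel": [-0.0004,-0.008,0],"rot": [0,0,-0.1]},
    {"jaw": 1,"travel": [0,0,0],"rot": [0,0,0]},
    {"jaw": 1,"travel": [0,0,0],"rot": [0,0,0]},
    {"jaw": 1,"travel": [0,0,0],"rot": [0,0,0]},
  ],
)

```text
t: 22.15
eef_pos: [0.577, 0.2768, 0.0809]
tool_rot: [179.9, -0.0, 84.4]
force: [0.1, 1.0, 7.3]
opening: 0.0166
gripper_force: 25.8
```

Request:
drive_tool(
  series=[
    {"jaw": 1,"travel": [-0.0004,-0.008,0],"rot": [0,0,-0.1]},
    {"jaw": 1,"travel": [0,0,0],"rot": [0,0,0]},
    {"jaw": 1,"travel": [0,0,0],"rot": [0,0,0]},
    {"jaw": 1,"travel": [0,0,0],"rot": [0,0,0]},
  ],
)

```text
t: 22.48
eef_pos: [0.5694, 0.2771, 0.081]
tool_rot: [179.9, -0.0, 90.1]
force: [4.7, 0.4, 5.9]
opening: 0.0165
gripper_force: 25.7
```

Request:
drive_tool(
  series=[
    {"jaw": 1,"travel": [-0.0004,-0.008,0],"rot": [0,0,-0.1]},
    {"jaw": 1,"travel": [0,0,0],"rot": [0,0,0]},
    {"jaw": 1,"travel": [0,0,0],"rot": [0,0,0]},
    {"jaw": 1,"travel": [0,0,0],"rot": [0,0,0]},
  ],
)

```text
t: 22.82
eef_pos: [0.5617, 0.2767, 0.0809]
tool_rot: [179.9, -0.0, 95.8]
force: [5.5, 0.2, 5.0]
opening: 0.017
gripper_force: 25.6
```

Request:
drive_tool(
  series=[
    {"jaw": 1,"travel": [-0.0004,-0.008,0],"rot": [0,0,-0.1]},
    {"jaw": 1,"travel": [0,0,0],"rot": [0,0,0]},
    {"jaw": 1,"travel": [0,0,0],"rot": [0,0,0]},
    {"jaw": 1,"travel": [0,0,0],"rot": [0,0,0]},
  ],
)

```text
t: 23.15
eef_pos: [0.554, 0.2756, 0.0809]
tool_rot: [179.8, -0.0, 101.5]
force: [6.1, 3.1, 4.2]
opening: 0.0168
gripper_force: 25.6
```

Request:
drive_tool(
  series=[
    {"jaw": 1,"travel": [-0.0004,-0.008,0],"rot": [0,0,-0.1]},
    {"jaw": 1,"travel": [0,0,0],"rot": [0,0,0]},
    {"jaw": 1,"travel": [0,0,0],"rot": [0,0,0]},
    {"jaw": 1,"travel": [0,0,0],"rot": [0,0,0]},
  ],
)

```text
t: 23.48
eef_pos: [0.5465, 0.2738, 0.0808]
tool_rot: [179.8, -0.0, 107.2]
force: [8.5, 1.9, 1.2]
opening: 0.0168
gripper_force: 25.4
```

Request:
drive_tool(
  series=[
    {"jaw": 1,"travel": [-0.0004,-0.008,0],"rot": [0,0,-0.1]},
    {"jaw": 1,"travel": [-0.0004,-0.008,0],"rot": [0,0,-0.1]},
    {"jaw": 1,"travel": [-0.0004,-0.008,0],"rot": [0,0,-0.1]},
    {"jaw": 1,"travel": [-0.0004,-0.008,0],"rot": [0,0,-0.1]},
    {"jaw": 1,"travel": [0,0,0],"rot": [0,0,0]},
    {"jaw": 1,"travel": [0,0,0],"rot": [0,0,0]},
  ],
)

```text
t: 23.98
eef_pos: [0.517, 0.2584, 0.0805]
tool_rot: [179.9, -0.0, 130.2]
force: [1.3, 8.1, 2.1]
opening: 0.0163
gripper_force: 25.9
```

Request:
drive_tool(
  series=[
    {"jaw": 1,"travel": [-0.0004,-0.008,0],"rot": [0,0,-0.1]},
    {"jaw": 1,"travel": [-0.0004,-0.008,0],"rot": [0,0,-0.1]},
    {"jaw": 1,"travel": [-0.0004,-0.008,0],"rot": [0,0,-0.1]},
    {"jaw": 1,"travel": [-0.0001,-0.004,0],"rot": [0,0,-0.05]},
    {"jaw": 1,"travel": [0,0,0],"rot": [0,0,0]},
    {"jaw": 1,"travel": [0,0,0],"rot": [0,0,0]},
  ],
)

```text
t: 24.48
eef_pos: [0.5001, 0.2368, 0.0804]
tool_rot: [179.9, 0.1, 150.2]
force: [9.7, 2.9, -11.2]
opening: 0.0164
gripper_force: 25.4
```

Request:
drive_tool(
  series=[
    {"jaw": 1,"travel": [-0.0001,-0.004,0],"rot": [0,0,-0.05]},
    {"jaw": 1,"travel": [0,0,0],"rot": [0,0,0]},
    {"jaw": 1,"travel": [0,0,0],"rot": [0,0,0]},
  ],
)

```text
t: 24.73
eef_pos: [0.4994, 0.2339, 0.0807]
tool_rot: [179.8, 0.1, 153.1]
force: [9.2, 8.8, -3.5]
opening: 0.0163
gripper_force: 26.0
```

Request:
drive_tool(
  series=[
    {"jaw": 0,"travel": [0,0.003,0],"rot": [0,0,0]},
    {"jaw": 0,"travel": [0,0,0],"rot": [0,0,0]},
    {"jaw": 0,"travel": [0,0,0],"rot": [0,0,0]},
    {"jaw": 0,"travel": [0,0,0],"rot": [0,0,0]},
    {"jaw": 0,"travel": [0,0,-0.02],"rot": [0,0,0]},
    {"jaw": 0,"travel": [0,0,-0.03],"rot": [0,0,0]},
    {"jaw": 0,"travel": [0,0,-0.04],"rot": [0,0,0]},
    {"jaw": 0,"travel": [0,0,-0.04],"rot": [0,0,0]},
    {"jaw": 0,"travel": [0,0,0],"rot": [0,0,0]},
    {"jaw": 0,"travel": [0,0,0],"rot": [0,0,0]},
  ],
)

```text
t: 25.57
eef_pos: [0.4995, 0.2358, 0.2124]
tool_rot: [179.8, 0.2, 153.1]
force: [-0.6, -0.9, -0.7]
opening: 0.0854
gripper_force: 0.0
```

Run:
```python
from h import *
c=reds(); im=viewer.grab_frame("wrist"); cv2.imwrite("pics/w8.png",im[:,:,::-1]); s=telemetry.state(); print(s['eef_pos'],s['tool_rot'],s['force'])
for n in("scene","side"):
    im=viewer.grab_frame(n); m=masks(im)["blue"]; old=masks(np.ascontiguousarray(cv2.imread(f"pics/{n}0.png")[:,:,::-1]))["blue"]
    a=blobs(m,300); print(n,a,blobs(old,300))
# project expected pointer / mark into the wrist view, look for white pixels near
c=c["wrist"]; print(proj(c,[[.5085,.1435,.04],[.506,.1435,.03]]))
```

```text
wrist [321.4, 235.3] [312, 226, 20, 19, 297] [[0.5185, 0.2252], [0.5049, 0.2322], [0.4998, 0.2348]]
wrist [227.4, 235.2] [221, 230, 14, 12, 79] [[0.479, 0.1479], [0.4713, 0.1663], [0.4684, 0.1732]]
wrist [234.2, 250.3] [230, 242, 10, 17, 27] [[0.4946, 0.1458], [0.4845, 0.1645], [0.4808, 0.1716]]
scene [351.4, 187.0] [349, 182, 6, 11, 62] [[0.4588, 0.2928], [0.4997, 0.2393], [0.515, 0.2192]]
scene [326.2, 214.2] [324, 213, 6, 3, 14] [[0.4914, 0.1407], [0.5305, 0.0954], [0.5452, 0.0784]]
side [340.6, 289.8] [337, 285, 12, 12, 68] [[0.5019, 0.1683], [0.4996, 0.2317], [0.4988, 0.2554]]
[0.4978696  0.23523418 0.20895609] [-1.79892705e+02 -1.04079286e-01  1.53126088e+02] [ 0.10113281 -0.14720117 -0.3572773 ]
scene [([390.6, 89.9], [371, 71, 49, 38, 991]), ([420.6, 146.2], [410, 129, 25, 37, 705]), ([348.0, 225.8], [319, 208, 54, 37, 753])] [([382.2, 91.8], [358, 71, 62, 46, 1590]), ([420.6, 146.2], [410, 129, 25, 37, 705]), ([315.8, 246.1], [285, 227, 58, 40, 881])]
side [([316.3, 277.8], [299, 260, 33, 42, 613]), ([481.8, 425.1], [420, 365, 136, 115, 13057]), ([329.5, 410.3], [312, 383, 38, 59, 1792])] [([323.9, 252.3], [307, 237, 31, 37, 511]), ([481.8, 425.2], [420, 365, 135, 115, 13055]), ([329.5, 410.4], [312, 383, 38, 59, 1794])]
[[237.49923679 267.68038388]
 [238.43039343 261.40780219]]
```

Run:
```python
from h import *
c=viewer.calibration("wrist"); im=cv2.imread("pics/w8.png")[:,:,::-1]; im=np.ascontiguousarray(im); h=cv2.cvtColor(im,cv2.COLOR_RGB2HSV)
sub=h[240:284,224:262]
ch=np.full(sub.shape[:2],'.')
H,S,V=[sub[...,i].astype(int) for i in range(3)]
ch[(S<45)&(V>110)]='w'; ch[(S<45)&(V<=110)]='g'; ch[((H<6)|(H>172))&(S>120)]='R'; ch[(H>100)&(H<125)&(S>100)]='B'; ch[(H>8)&(H<25)&(S>45)]='o'
print("\n".join(f"{240+i} "+"".join(r) for i,r in enumerate(ch)))
u=np.array([.061,.998,0])
for dy in(-.005,0,.005):
    print(dy,proj(c,[np.array([.506,.1435,.03])+dy*u,np.array([.5105,.1435,.04])+dy*u]).round(1).tolist())
```

```text
240 RRRRRRRRRRRRRRR..wwwwwwwwwwwwwwwwwwwww
241 RRRRRRRRRRRRR...wwwwwwwwwwwwwwwwwwwwww
242 RRRRRRRRRRRR...wwwwwwwwwwwwwwwwwwwwwww
243 .RRRRRRRRRR..wwwwwwwwwwwwwwwwwwwwwwwww
244 .RRRRRRRRRR...wwwwwwwwwwwwwwwwwwwwwwww
245 w.RR..RRRRRR..wwwwwwwwwwwwwwwwwwwwwwww
246 ww.ww..RRRRR...wwwwwwwwwwwwwwwwwwwwwww
247 wwwwww.RRRRRR..wwwwwwwwwwwwwwwwwwwwwww
248 wwwwwww.RRRRRR..wwwwwwwwwwwwwwwwwwwwww
249 wwwwwww.RRRRRR..wwwwwwwwwwwwwwwwwwwwww
250 wwwwwwww.RRRRR...wwwwwwwwwwwwwwwwwwwww
251 wwwwwwww.RRRRRR..wwwwwwwwwwwwwwwwwwwoo
252 wwwwwwwww.RRRRRR..wwwwwwwwwwwwwwwwoooo
253 wwwwwwwww.RRRRRRR..wwwwwwwwwwwwooooooo
254 wwwwwwwwww.RRRRRR..wwwwwwwwwwooooooooo
255 wwwwwwwwww.RRRRRR...wwwwwwoooooooooooo
256 wwwwwwwwwww.RRRRRR..wwwwoooooooooooooo
257 wwwwwwwwwww.RRRRRR...woooooooooooooooo
258 wwwwwwwwwww..RRRRRR..ooooooooooooooooo
259 wwwwwwwwwww..RRRRRR.oooooooooooooooooo
260 wwwwwwwwwwww.RRRRRRRoooooooooooooooooo
261 wwwwwwwwwwwwo.RRRRR.oooooooooooooooooo
262 wwwwwwwwwooooo.RRRRooooooooooooooooooo
263 wwwwwwwwoooooooRRR.ooooooooooooooooooo
264 wwwwwwoooooooooo.ooooooooooooooooooooo
265 wwwwooooooooooooooooo
[... 205 characters left out ...]
ooooooooooooooooooooooooooo
271 oooooooooooowwwooooooooooooooooooooooo
272 ooooooooooowwwwooooooooooooooooooooooo
273 oooooooooowwwwwwoooooooooooooooooooooo
274 oooooooooowwwwwwwooooooooooooooooooooo
275 ooooooooooowwwwwwooooooooooooooooooooo
276 ooooooooooowwwwwwwoooooooooooooooooooo
277 oooooooooooowwwwwwoooooooooooooooooooo
278 oooooooooooowwwwwwwooooooooooooooooooo
279 ooooooooooooowwwwwwooooooooooooooooooo
280 ooooooooooooowwwwwwwoooooooooooooooooo
281 oooooooooooooowwwwwwwooooooooooooooooo
282 ooooooooooooooowwwwwwooooooooooooooooo
283 ooooooooooooooo.wwwwwwoooooooooooooooo
-0.005 [[234.2, 264.7], [234.3, 272.9]]
0 [[238.9, 262.8], [239.1, 270.9]]
0.005 [[243.7, 260.8], [244.0, 268.9]]
```

Request:
drive_tool(
  series=[
    {"jaw": 0,"travel": [-0.0142,-0.0279,0],"rot": [0,0,0]},
    {"jaw": 0,"travel": [-0.0142,-0.0279,0],"rot": [0,0,0]},
    {"jaw": 0,"travel": [-0.0142,-0.0279,0],"rot": [0,0,0]},
    {"jaw": 0,"travel": [-0.0142,-0.0279,0],"rot": [0,0,0]},
    {"jaw": 0,"travel": [0,0,0],"rot": [0,0,0]},
    {"jaw": 0,"travel": [0,0,0],"rot": [0,0,0]},
    {"jaw": 0,"travel": [0,0,0],"rot": [0,0,0]},
  ],
)

```text
t: 26.45
eef_pos: [0.4988, 0.1105, 0.2098]
tool_rot: [-180.0, -0.0, 153.1]
force: [-0.5, 0.7, -0.0]
opening: 0.0853
gripper_force: 0.0
```

Run:
```python
from h import *
c=viewer.calibration("wrist"); im=viewer.grab_frame("wrist"); cv2.imwrite("pics/w9.png",im[:,:,::-1]); print(np.round(c["T"][:3,3],3))
h=cv2.cvtColor(im,cv2.COLOR_RGB2HSV)
q=proj(c,[[.508,.1435,.035]])[0].astype(int); print(q); x,y=q
y0,x0=max(y-28,0),x-22
sub=h[y0:y+28,x0:x+26]
ch=np.full(sub.shape[:2],'.')
H,S,V=[sub[...,i].astype(int) for i in range(3)]
ch[(S<45)&(V>110)]='w'; ch[(S<45)&(V<=110)]='g'; ch[((H<6)|(H>172))&(S>120)]='R'; ch[(H>100)&(H<125)&(S>100)]='B'; ch[(H>8)&(H<25)&(S>45)]='o'
print("x0",x0); print("\n".join(f"{y0+i} "+"".join(r) for i,r in enumerate(ch)))
u=np.array([.061,.998,0])
for dy in(-.005,0,.005):
    print(dy,proj(c,[np.array([.506,.1435,.03])+dy*u,np.array([.5105,.1435,.04])+dy*u]).round(1).tolist())
```

```text
[0.427 0.147 0.353]
[359 206]
x0 337
178 ooo.RRRRRRRRRRRRRRRRR..wwwwwwwwwwwwwwwwwwwwwwwww
179 ooooRRRRRRRRRRRRRRRRR..wwwwwwwwwwwwwwwwwwwwwwwww
180 oooo.RRRRRRRRRRRRRR....wwwwwwwwwwwwwwwwwwwwwwwww
181 oooo.RRRRRRRRRRRR....wwwwwwwwwwwwwwwwwwwwwwwwwww
182 oooo.RRRRRRRRRRRR.wwwwwwwwwwwwwwwwwwwwwwwwwwwwww
183 owwww.RRRRRRRRRRR.wwwwwwwwwwwwwwwwwwwwwwwwwwwwww
184 wwwww.RRRR...RRRR.wwwwwwwwwwwwwwwwwwwwwwwwwwwwww
185 wwwwww....www.RRR..wwwwwwwwwwwwwwwwwwwwwwwwwwwww
186 wwwwwwwwwwwww.RRRR.wwwwwwwwwwwwwwwwwwwwwwwwwwwww
187 wwwwwwwwwwwwww.RRR.wwwwwwwwwwwwwwwwwwwwwwwwwwwww
188 wwwwwwwwwwwwww.RRRR.wwwwwwwwwwwwwwwwwwwwwwwwwwww
189 wwwwwwwwwwwwwww.RRR.wwwwwwwwwwwwwwwwwwwwwwwwwwww
190 wwwwwwwwwwwwwww.RRR..wwwwwwwwwwwwwwwwwwwwwwwwooo
191 wwwwwwwwwwwwwww.RRRR.wwwwwwwwwwwwwwwwwwwwwwooooo
192 wwwwwwwwwwwwwwww.RRR.wwwwwwwwwwwwwwwwwww.ooooooo
193 wwwwwwwwwwwwwwww.RRRR.wwwwwwwwwwwwwwwwoooooooooo
194 wwwwwwwwwwwwwwww..RRR.wwwwwwwwwwwwwwoooooooooooo
195 wwwwwwwwwwwwwwww..RRR..wwwwwwwwwwooooooooooooooo
196 wwwwwwwwwwwwwwwww.RRRR.wwwwwwwoooooooooooooooooo
197 wwwwwwwwwwwwwwwww.RRRR.wwwwwwooooooooooooooooooo
198
[... 1318 characters left out ...]
ooo
223 oooooooooooooooooooooooowwwwwwoooooooooooooooooo
224 ooooooooooooooooooooooooowwwwwoooooooooooooooooo
225 ooooooooooooooooooooooooowwwwwooooooooooooooooow
226 oooooooooooooooooooooooooowwwwooooooooooooooowgg
227 oooooooooooooooooooooooooowwwwwooooooooooowwg...
228 ooooooooooooooooooooooooooowwwwooooooooowgg.....
229 ooooooooooooooooooooooooooowwwwwoooooowgg.......
230 ooooooooooooooooooooooooooo.wwwwooowgg..........
231 oooooooooooooooooooooooooooowwwwwwgg............
232 oooooooooooooooooooooooooooowwwwww..............
233 ooooooooooooooooooooooooooo.wwwwwwg.............
-0.005 [[353.0, 205.1], [356.1, 212.2]]
0 [[358.2, 203.0], [361.5, 210.0]]
0.005 [[363.4, 200.8], [366.8, 207.7]]
```

```bash
python3 -c "
from station import bot; print(bot.close_job())"
```

```text
the job is handed in; nothing more can be done
None
```

I handed the job in with the lever fully closed and biting close to straight along the rail, but the pointer ended about 2.5–3 mm short (−y) of the red mark, inside the 5 mm limit; clamp force is my estimate (about 180–190 N) and no verdict was returned.

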